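# Set up the board drying stand and lean the boards

## Task

The drying stand's black foot bar was left raised after washing: using the wooden tamper, not your fingers, press the bar straight down until it is fully home, then stand the tamper upright back down on the table. After that take the two small cutting boards out of the white rack and lean each one in the stand, lower edge on the stand's base behind the foot bar and upper part tipped back against the steel wall: the red board at the left over the red mark, the green one at the right over the green mark. Leave the other things on the table where they are.

Things in the scene. Friction and masses are not known exactly. Their poses are not given: they have to be found in the camera images.
- stand: drying stand, fixed: grey base 112 (x) x 250 (y) mm, top at z = 12 mm. Origin: centre of underside, on the table; x points from the open front to the wall, y left, z up. Upright steel wall over the full width, 6 mm thick, front face at x = +34, top edge at z = 110 mm; 54 mm free floor before it, then the black foot bar (x -36 to -20 mm). Red mark at y = +60, green at y = -60 mm on the front edge.
- place_red (a point): point on the stand's base top (z = 12 mm), x = 0, y = +60 mm in the stand's frame: the middle of the red board's place, behind the red mark; axes as the stand's
- place_green (a point): point on the stand's base top (z = 12 mm), x = 0, y = -60 mm in the stand's frame: the middle of the green board's place, behind the green mark; axes as the stand's
- foot_bar (a joint): travel of the foot bar in m: 0 fully raised, 0.010 fully home (it stops there); it starts between 0 and 0.002. A stiff push fit: it needs about 7 N, moves straight down and stays where it is left.
- foot_bar_top (a point): centre of the top face of the black foot bar, which is 16 mm wide (stand's x), 230 mm long (stand's y) and 12 mm high and lies along the front of the stand's floor; its top is 34 mm above the table when fully raised and 24 mm when home (12 mm above the base). It may be pressed anywhere along its length.
- rack: white plastic wash rack, fixed to the table, 150 mm (x) by 110 mm (y), 50 mm high; origin at the centre of its underside. Two slots along its y at x = -40 and x = +40 mm, 16 mm wide, slot floor 10 mm above the table, side rails up to 50 mm.
- red_board: red plastic cutting board, 12 mm thick (its x) by 90 mm wide (its y) by 180 mm tall (its z), 0.14 to 0.28 kg; origin at the centre of its lower edge, z pointing up along the board to its top edge. Starts upright in a rack slot, lower edge 10 mm above the table, parallel to the slot; pinch its thickness near the top and lift straight out.
- red_board_top (a point): middle of the red board's upper edge, 180 mm from its origin along its z; axes as the board's
- green_board: green plastic cutting board, 12 mm thick (its x) by 90 mm wide (its y) by 180 mm tall (its z), 0.14 to 0.28 kg; origin at the centre of its lower edge, z pointing up along the board to its top edge. Starts upright in a rack slot, lower edge 10 mm above the table, parallel to the slot; pinch its thickness near the top and lift straight out.
- green_board_top (a point): middle of the green board's upper edge, 180 mm from its origin along its z; axes as the board's
- tamper: turned wooden tamper standing upright on the table, 142 mm tall, 0.11 to 0.22 kg; origin at the centre of its flat underside, z up. Foot 38 mm in diameter and 22 mm high, slim shaft 22 mm in diameter from 32 to 72 mm, cylindrical grip 34 mm in diameter from 82 to 136 mm high; take it by the grip.
- ramekin_4: small white dip cup with beige sauce, 65 x 65 x 37 mm; bystander; origin at the centre of its underside
- kitchen_timer: white digital timer standing on edge, 22 x 64 x 62 mm; bystander; origin at the centre of its underside
- pastry_brush: flat brush with a wooden grip, lying, 196 mm long, 23 mm high; bystander; origin at the centre of its underside
- marker_2: blue felt marker, lying, 130 mm long, 13 mm thick; bystander; origin at the centre of its underside
- tongs: closed steel tongs, lying, 254 mm long, 20 mm high; bystander; origin at the centre of its underside
Things that resemble listed ones, but are neither listed nor needed, are in the scene too. Leave any yellow look-alike of the red_board alone.

How it is judged (in metres and radians):
On the way, in this order (a step that is already met when the one before it is completed fails the run):
1. the foot bar is pressed home (at least 8 of 10 mm) by the tamper's foot standing on it, while both boards are still in the rack (value of joint foot_bar above 0.008 m and x of tamper in the frame of stand between -0.06 and 0.005 m and y of tamper in the frame of stand between -0.135 and 0.135 m and z of tamper in the frame of stand below 0.05 m and distance of each of red_board, green_board from where it was at the start of the episode below 0.04 m), for 0.1 s.
2. the tamper stands upright on the table again, let go, both boards still in the rack (angle between tamper's own z axis and vertical below 0.1 rad and height (world z) of tamper between -0.008 and 0.008 m and linear speed of tamper below 0.02 m/s and contact force between tamper and the fingers below 0.1 N and distance of each of red_board, green_board from where it was at the start of the episode below 0.04 m), for 0.1 s.
3. a first board leans in its place, let go (((x of red_board in the frame of stand between -0.022 and 0.03 m and z of red_board in the frame of stand between 0.006 and 0.021 m and y of red_board in the frame of stand between 0.02 and 0.1 m and x of red_board_top in the frame of stand above 0.03 m and angle between red_board's own z axis and vertical between 0.12 and 0.55 rad and angle between the y axis of red_board and the y axis of stand, either way round below 0.25 rad and contact force between red_board and stand above 0.1 N and contact force between red_board and the fingers below 0.1 N and linear speed of red_board below 0.02 m/s) or (x of green_board in the frame of stand between -0.022 and 0.03 m and z of green_board in the frame of stand between 0.006 and 0.021 m and y of green_board in the frame of stand between -0.1 and -0.02 m and x of green_board_top in the frame of stand above 0.03 m and angle between green_board's own z axis and vertical between 0.12 and 0.55 rad and angle between the y axis of green_board and the y axis of stand, either way round below 0.25 rad and contact force between green_board and stand above 0.1 N and contact force between green_board and the fingers below 0.1 N and linear speed of green_board below 0.02 m/s))), for 0.2 s.
At the end, for the whole second after the job is handed in: Foot bar at least 8 of 10 mm down; red board left and green right, each released, at rest, lower edge on the base behind the bar, within 40 mm of its place's middle, within 0.25 rad of square, tipped 0.12 to 0.55 rad back onto the wall; tamper upright (0.1 rad) on the table (value of joint foot_bar above 0.008 m and x of red_board in the frame of stand between -0.022 and 0.03 m and z of red_board in the frame of stand between 0.006 and 0.021 m and y of red_board in the frame of stand between 0.02 and 0.1 m and x of each of red_board_top, green_board_top in the frame of stand above 0.03 m and angle between red_board's own z axis and vertical between 0.12 and 0.55 rad and angle between the y axis of each of red_board, green_board and the y axis of stand, either way round below 0.25 rad and contact force between each of red_board, green_board and stand above 0.1 N and contact force between each of red_board, green_board and the fingers below 0.1 N and linear speed of each of red_board, green_board, tamper below 0.02 m/s and x of green_board in the frame of stand between -0.022 and 0.03 m and z of green_board in the frame of stand between 0.006 and 0.021 m and y of green_board in the frame of stand between -0.1 and -0.02 m and angle between green_board's own z axis and vertical between 0.12 and 0.55 rad and angle between tamper's own z axis and vertical below 0.1 rad and height (world z) of tamper between -0.008 and 0.008 m); the robot touches nothing.
It fails at once if the fingers or arm press on the foot bar (over 2 N) (contact force between any of the fingers, the arm and foot_bar above 2 N).
It fails at once if a board falls over (tilts over 1 rad) (angle between any of red_board, green_board's own z axis and vertical above 1 rad).
It fails at once if a bystander is moved more than 30 mm (distance of any of ramekin_4, kitchen_timer, pastry_brush, marker_2, tongs from where it was at the start of the episode above 0.03 m).
It also fails if it takes over 67 s, if anything falls off the work surface, if the arm or the gripper's body presses on something with over 40 N, if the wrist force passes 120 N, or if a joint passes its speed limit or range.

## Robot

A 6-joint arm with a two-finger parallel gripper is mounted at the origin on a cart in front of the work surface, level with it; the furniture and walls round the work are solid. World frame = base frame: x ahead of the robot, y to its left, z up, the work surface at z = 0. Lengths are in m, angles in degrees, forces in N, time in s.
With the tool pointing down it reaches from about 0.325 to 0.9 m from the base axis. Payload 6.1 kg.
Tool frame: the origin (TCP) lies at the very end of the fingers, on their centre line; the grasp point (between the pads) lies 19 mm behind it; x points along the fingers, z is the direction in which the jaws open and shut, and the axes are right-handed (so a half turn about x gives the same grasp; the last joint's range is limited). The gripper opens to 85 mm and grips with 20 to 120 N. Pads are 22 mm wide; open, the fingers measure 114 mm over their backs; the gripper's body (76 mm by 85 mm) begins 54 mm behind the grasp point. The pads swing forward as they close: fully open they stand 13 mm farther back than shut.
Start: joints at [66.916, 12.628, 87.462, -0, 79.91, -7.225], TCP at [0.171, 0.601, 0.199] pointing down, gripper open.
Joint ranges: [-170.65, 170.65], [-52.31, 119.04], [5.05, 147.46], [-71.25, 251.25], [11.57, 151.72], [-153.62, 153.62]. Speed limits (degrees/s): [147.25, 147.25, 172.46, 180, 180, 180].

## Interface

Orientations are given as a 3x3 rotation matrix whose columns are the frame's x, y, z axes.
In Python, from rig import arm, imaging gives the robot as it stands. Calls block until the motion is done:
- arm.goto(position, orientation): joint-space move of the TCP to a pose.
- arm.move_l(position, frame=None, max_speed=0.15): straight line of the TCP; frame=None keeps the orientation; max_speed is the mean speed in m/s.
- arm.set_joints(angles): joint-space move.
- arm.move_gripper(opening, newtons=None): finger opening in m; newtons is the grip in N (None keeps the last); returns when the fingers have stopped.
- arm.hold(seconds).
- arm.inverse_kinematics(position, orientation): joint angles nearest the present ones, or None.
- imaging.capture(name): name is "scene" or "top" or "wrist"; returns the picture (400x640x3 uint8, red, green, blue); there is no depth.
- imaging.camera_model(name): a dict with "fov_y" (degrees; the focal length in pixels is half the picture's height over the tangent of half this angle, whatever the lens; pixels are square), "cx", "cy" (the principal point, pixels), "rvec" (rotation vector, rad) and "tvec" (3), from world to camera coordinates, as OpenCV has them; the wrist camera has in their place "T_tool_cam" (4x4, takes a point from camera to tool coordinates, whose origin is the TCP and whose axes are the tool frame's). Camera axes: x right, y down, z forward; pixel columns grow to the right and rows downward; lengths in m; the calibration is good to about 2 mm. The wrist camera is an equidistant fisheye: a pixel r from the principal point sees the ray r / f radians off the axis. A picture is of the moment at which its call begins: read the wrist's pose just before it. camera_model takes no time and is no camera call.
A pose or a line that the arm cannot do raises arm.MotionError and nothing moves.
- arm.close_job(): hands the job in, once; it reports no verdict.
Readings, each from a call of its own:
- arm.current_t(): time.
- arm.current_q(): joint angles.
- arm.current_qd(): joint speeds.
- arm.current_effort(): joint torques, N m.
- arm.current_eef_pos(): TCP position.
- arm.current_tcp_rot(): TCP orientation.
- arm.current_ft_force(): force on the tool from outside, world axes, zero at the start.
- arm.current_moment(): the same for the moment, N m.
- arm.current_gripper_width(): finger opening in m.
Only numpy, scipy, OpenCV 4.12 (cv2) and the standard library are available. Lean on these libraries where they do the work, as an engineer would, in place of code of your own. Each camera call takes 0.05 s, during which the arm holds its last target.

## Working session

There is one attempt and no reset: what is moved stays moved. The work goes in short steps, each a Python script; the robot and the scene stay as the last script left them, time stands still between calls to the robot, and variables do not carry over. Pictures are saved under pics/ and viewed, and the job is handed in when it is done.

```bash
mkdir -p pics; ls
python3 - <<'E'
from rig import arm, imaging
import cv2
for n in ("scene","top","wrist"):
    im=imaging.capture(n); cv2.imwrite(f"pics/{n}0.png",im[:,:,::-1]); print(n,imaging.camera_model(n))
print(arm.current_t(),arm.current_eef_pos(),arm.current_tcp_rot())
E
```

```text
pics
scene {'fov_y': 54.766678990882696, 'cx': 316.775408305629, 'cy': 211.280026532676, 'rvec': array([ 0.76704156, -2.63128873,  1.08288187]), 'tvec': array([0.3232816 , 0.45846554, 0.80940308])}
top {'fov_y': 43.847856050701544, 'cx': 318.66940221276803, 'cy': 208.07827936725127, 'rvec': array([ 2.17543001, -2.19933022,  0.17615829]), 'tvec': array([-0.23045864,  0.52741345,  1.68230673])}
wrist {'fov_y': 65.70646984690485, 'cx': 328.4857391830071, 'cy': 197.15719044961517, 'T_tool_cam': array([[ 9.68716250e-05, -3.23182146e-01,  9.46336775e-01,
        -1.75662311e-01],
       [-2.59366991e-04, -9.46336756e-01, -3.23182112e-01,
         8.29329766e-02],
       [ 9.99999962e-01, -2.14141345e-04, -1.75495960e-04,
        -4.82158795e-04],
       [ 0.00000000e+00,  0.00000000e+00,  0.00000000e+00,
         1.00000000e+00]])}
0.15 [0.17058047 0.60072747 0.19772781] [[-5.94446483e-04 -9.61945036e-01  2.73242372e-01]
 [-1.41226244e-03  2.73242956e-01  9.61944017e-01]
 [-9.99998826e-01  1.85934298e-04 -1.52094716e-03]]
```

View pics/scene0.png

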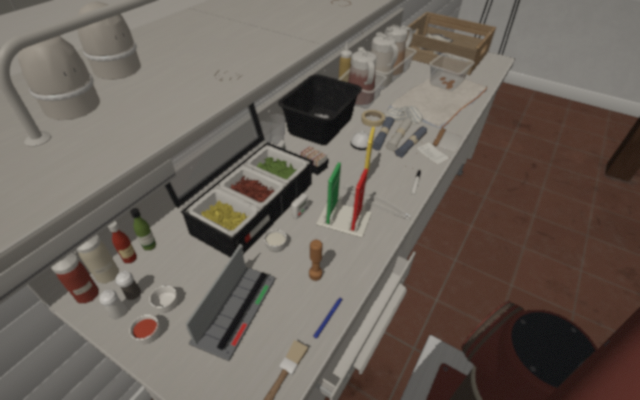

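View pics/top0.png

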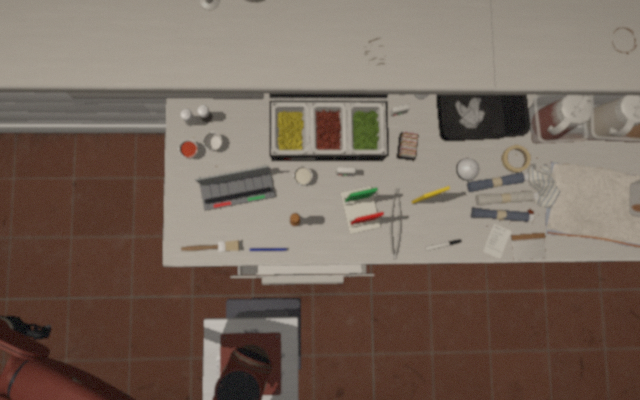

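View pics/wrist0.png

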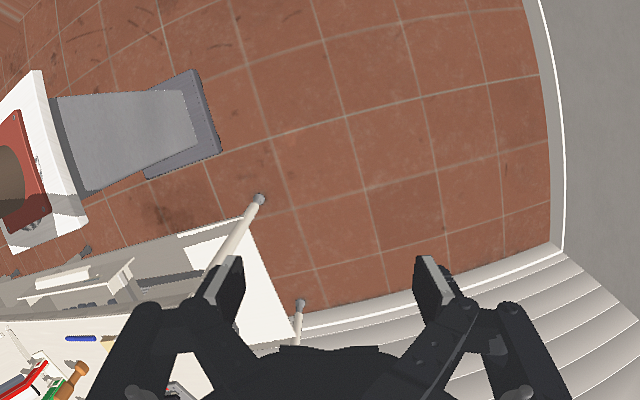

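```bash
cat > h.py <<'E'
import numpy as np, cv2
from rig import arm, imaging
def ray(name,u,v,pose=None):
    m=imaging.camera_model(name); f=200/np.tan(np.radians(m['fov_y']/2))
    x,y=(u-m['cx'])/f,(v-m['cy'])/f
    if name=='wrist':
        p,R=pose; T=m['T_tool_cam']; r=np.hypot(x,y)
        d=np.array([np.sin(r)*x/max(r,1e-9),np.sin(r)*y/max(r,1e-9),np.cos(r)])
        return np.array(p)+np.array(R)@T[:3,3], np.array(R)@T[:3,:3]@d
    R=cv2.Rodrigues(m['rvec'])[0]; c=-R.T@m['tvec']; d=R.T@np.array([x,y,1.]); return c,d/np.linalg.norm(d)
def onz(name,u,v,z,pose=None):
    c,d=ray(name,u,v,pose); return c+d*(z-c[2])/d[2]
def two(r1,r2):
    A=np.stack([r1[1],-r2[1]],1); s=np.linalg.lstsq(A,r2[0]-r1[0],rcond=None)[0]
    a=r1[0]+s[0]*r1[1]; b=r2[0]+s[1]*r2[1]; return (a+b)/2,np.linalg.norm(a-b)
def proj(name,P,pose=None):
    m=imaging.camera_model(name); f=200/np.tan(np.radians(m['fov_y']/2)); P=np.array(P,float)
    if name=='wrist':
        p,R=pose;T=m['T_tool_cam']; q=T[:3,:3].T@(np.array(R).T@(P-p)-T[:3,3])
        r=np.hypot(q[0],q[1]); th=np.arctan2(r,q[2]); return m['cx']+f*th*q[0]/r,m['cy']+f*th*q[1]/r
    q=cv2.Rodrigues(m['rvec'])[0]@P+m['tvec']; return m['cx']+f*q[0]/q[2],m['cy']+f*q[1]/q[2]
def snap(name,fn,crop=None,k=1):
    pose=(np.array(arm.current_eef_pos()),np.array(arm.current_tcp_rot())); im=imaging.capture(name)
    out=im
    if crop: x0,y0,x1,y1=crop; out=im[y0:y1,x0:x1]
    if k!=1: out=cv2.resize(out,None,fx=k,fy=k,interpolation=cv2.INTER_CUBIC)
    cv2.imwrite('pics/'+fn,out[:,:,::-1]); return im,pose
E
python3 - <<'E'
from h import *
im,_=snap('top','top1.png',(180,140,460,270),2.8)
im,_=snap('scene','scene1.png',(170,140,430,360),3)
for n,u,v,z in [('top',295,219,.14),('top',205,210,.012),('top',273,200,.012),('top',222,205,.012),('top',257,198,.012),('top',362,210,.01),('top',304,176,.03),('top',268,249,0),('top',430,195,.1)]:
    print(n,u,v,onz(n,u,v,z).round(3))
E
```

```text
top 295 219 [ 0.478 -0.154  0.14 ]
top 205 210 [0.524 0.157 0.012]
top 273 200 [ 0.557 -0.078  0.012]
top 222 205 [0.541 0.098 0.012]
top 257 198 [ 0.565 -0.022  0.012]
top 362 210 [ 0.52 -0.39  0.01]
top 304 176 [ 0.638 -0.187  0.03 ]
top 268 249 [ 0.387 -0.06   0.   ]
top 430 195 [ 0.559 -0.609  0.1  ]
```

View pics/top1.png

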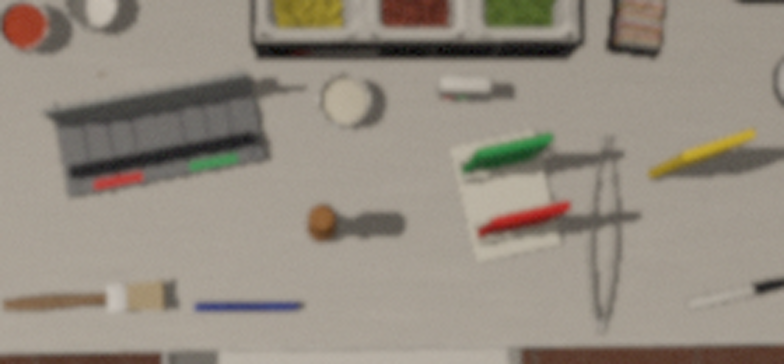

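View pics/scene1.png

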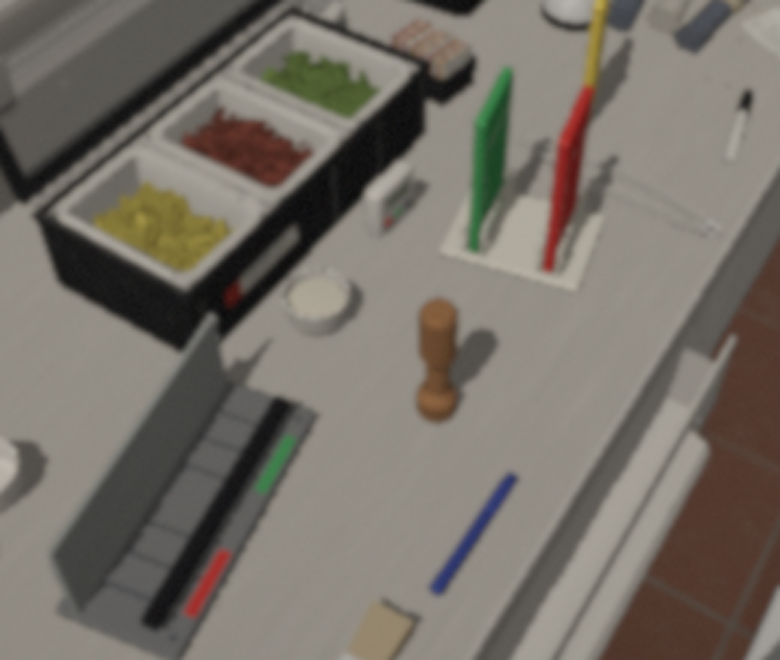

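Run:
```python
from h import *
R=np.array([[0,-1,0],[0,0,1],[-1,0,0]],float)
p=[0.53,-0.13,0.33]
print(arm.inverse_kinematics(p,R))
arm.goto(p,R)
im,pose=snap('wrist','w1.png')
np.save('w1.npy',im); np.savez('w1p.npz',p=pose[0],R=pose[1])
print(arm.current_t(),pose)
```

```text
[-2.20628489e+01 -1.33178401e+00  8.85741506e+01 -2.54444375e-14
  9.27576334e+01 -1.12062849e+02]
3.2 (array([ 0.5301306 , -0.12931727,  0.32984309]), array([[-1.70650833e-04, -9.99999516e-01, -9.68621030e-04],
       [ 2.85338802e-04, -9.68669698e-04,  9.99999490e-01],
       [-9.99999945e-01,  1.70374361e-04,  2.85503968e-04]]))
```

View pics/w1.png

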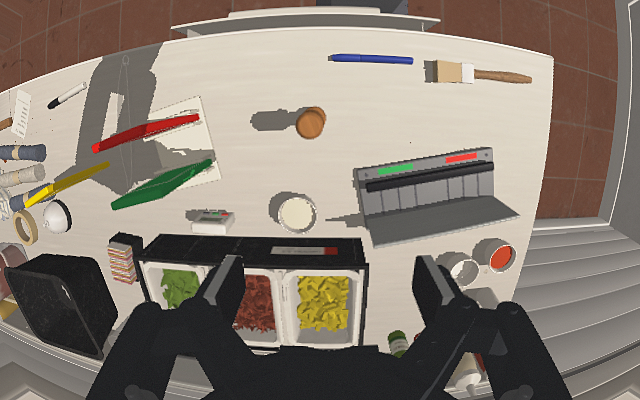

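Run:
```python
import numpy as np,cv2
im=np.load('w1.npy')
for n,(x0,y0,x1,y1),k in [('a',(340,135,530,260),4),('b',(80,80,230,220),4),('c',(240,90,340,150),6)]:
    cv2.imwrite(f'pics/w1{n}.png',cv2.resize(im[y0:y1,x0:x1],None,fx=k,fy=k,interpolation=cv2.INTER_NEAREST)[:,:,::-1])
```

```text
(no output)
```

View pics/w1a.png

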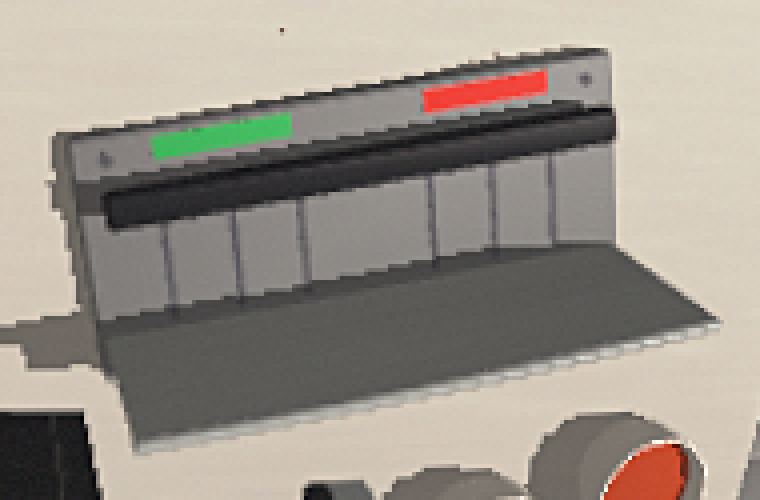

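View pics/w1b.png

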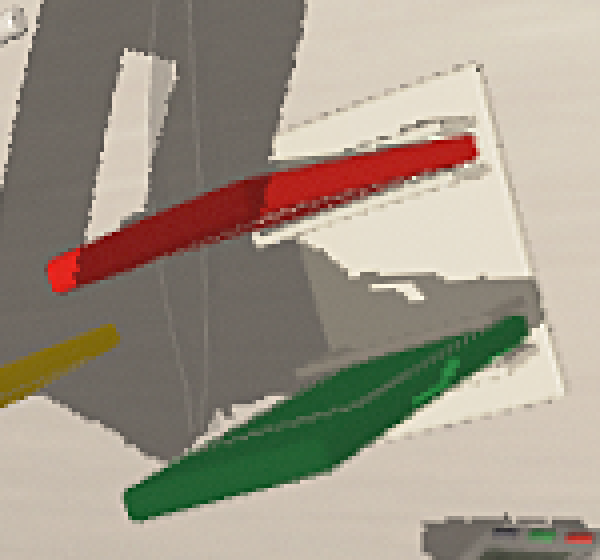

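View pics/w1c.png

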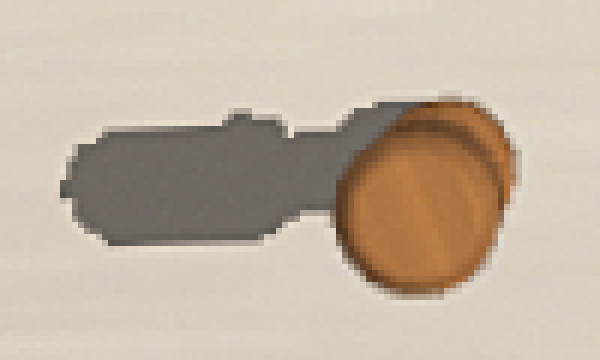

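Run:
```python
from h import *
d=np.load('w1p.npz'); pose=(d['p'],d['R']); im=np.load('w1.npy').astype(int)
O=lambda u,v,z:onz('wrist',u,v,z,pose)
print('cam',ray('wrist',300,200,pose)[0])
t=O(309.7,123.8,.141); print('tamper top',t, 'top cam',onz('top',295.5,218.5,.14))
fr,fl=O(357.5,168.8,.012),O(492,148,.012)
br,bl=O(374.2,247.5,.11),O(520,215.5,.11)
print('front',fr,fl,np.linalg.norm(fl-fr)); print('wall',br,bl,np.linalg.norm(bl-br))
r,g,b=im[...,0],im[...,1],im[...,2]
sub=np.zeros(r.shape,bool); sub[140:180,360:490]=1
for n,m in [('red',sub&(r>180)&(g<120)),('green',sub&(g>130)&(r<110))]:
    v,u=np.nonzero(m); print(n,len(u),u.mean(),v.mean(),O(u.mean(),v.mean(),.012))
for n,P in [('front',(fr,fl)),('wall',(br,bl))]:
    y=P[1]-P[0]; print(n,'yaw',np.degrees(np.arctan2(-y[0],y[1])),(P[0]+P[1])/2)
a,c=O(200,96.5,0.01),O(221.2,179.2,0.01); print('rack +y edge',a,c,np.linalg.norm(c-a)); e=c-a; print('rack yaw',np.degrees(np.arctan2(e[1],e[0])))
print('red top',O(120,138,.19))
print('red bottom end',O(199,117,.05), 'green',O(211.5,162,.05))
```

```text
cam [ 0.44708773 -0.12997051  0.50552022]
tamper top [ 0.48063319 -0.1519524   0.141     ] top cam [ 0.47995456 -0.15552895  0.14      ]
front [ 0.56628173 -0.08222536  0.012     ] [0.52331961 0.15969637 0.012     ] 0.24570686566153432
wall [ 0.65933462 -0.06335677  0.11      ] [0.61270641 0.17502818 0.11      ] 0.24290240149647785
red 174 460.78735632183907 157.3735632183908 [0.54287598 0.09822281 0.012     ]
green 208 394.71153846153845 168.6346153846154 [ 0.5653542  -0.01981762  0.012     ]
front yaw 10.069995146038153 [0.54480067 0.0387355  0.012     ]
wall yaw 11.067348554646586 [0.63602052 0.0558357  0.11      ]
rack +y edge [ 0.43947131 -0.34362076  0.01      ] [ 0.58353371 -0.31523925  0.01      ] 0.14683148085905212
rack yaw 11.145027693921433
red top [ 0.47987616 -0.38029267  0.19      ]
red bottom end [ 0.4718935  -0.32988122  0.05      ] green [ 0.54413907 -0.31420222  0.05      ]
```

```bash
cat >> h.py <<'E'
YAW=np.radians(10.7)
SX=np.array([np.cos(YAW),np.sin(YAW),0]); SY=np.array([-np.sin(YAW),np.cos(YAW),0]); SO=np.array([.598,.0488,0])
def S(x,y,z): return SO+x*SX+y*SY+np.array([0,0,z])
def frame(x,z):
    x=np.array(x,float);z=np.array(z,float);x/=np.linalg.norm(x);z-=x*(x@z);z/=np.linalg.norm(z)
    return np.stack([x,np.cross(z,x),z],1)
E
python3 - <<'E'
from h import *
R=frame([0,0,-1],SY)
arm.move_gripper(.07,50)
arm.goto([.4805,-.153,.17],R)
arm.move_l([.4805,-.153,.090],max_speed=.12)
print(arm.current_eef_pos(),arm.current_t())
print(arm.move_gripper(.02,50),arm.current_gripper_width(),arm.current_ft_force())
arm.move_l([.4805,-.153,.15],max_speed=.12)
print(arm.current_gripper_width(),arm.current_ft_force())
snap('wrist','w2.png'); print(arm.current_t(),arm.current_eef_pos())
E
```

```text
[ 0.48138617 -0.15334849  0.09102267] 5.0417
False 0.031696553936710455 [0.0757767  1.42438653 4.75985782]
0.031191034588129198 [-0.20227423  0.09493724 -1.39285087]
6.1833 [ 0.47964021 -0.15257861  0.14873109]
```

View pics/w2.png

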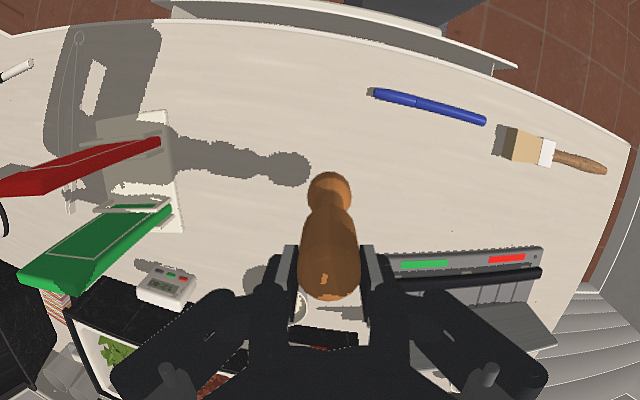

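Run:
```python
from h import *
o=.090 # TCP minus underside
b=S(-.028,0,0)
def to(z,s): arm.move_l([b[0],b[1],z+o],max_speed=s)
to(.06,.2); print(arm.current_ft_force(),arm.current_t())
to(.037,.06); print(arm.current_ft_force())
for z in [.033,.029,.026,.024,.023,.022,.021,.020,.019,.018]:
    to(z,.03); arm.hold(.05); f=arm.current_ft_force(); print(z,f.round(1),(arm.current_eef_pos()[2]-o).round(4),arm.current_gripper_width().round(4))
    if f[2]>28: break
arm.hold(.15); snap('wrist','w3.png'); snap('scene','s3.png',(170,200,330,360),4); print(arm.current_t())
```

```text
[ 0.20482562 -0.00183856 -1.27577875] 7.4167
[-0.02975865  0.68091821 -2.21988643]Traceback (most recent call last):
  File "<stdin>", line 8, in <module>
AttributeError: 'float' object has no attribute 'round'
```

Run:
```python
from h import *
o=.090 # TCP minus underside
b=S(-.028,0,0)
def to(z,s): arm.move_l([b[0],b[1],z+o],max_speed=s)
for z in [.030,.027,.025,.024,.023,.022,.021,.020,.019,.018]:
    to(z,.03); arm.hold(.05); f=arm.current_ft_force(); print(z,np.round(f,1),round(arm.current_eef_pos()[2]-o,4),round(arm.current_gripper_width(),4))
    if f[2]>28: break
arm.hold(.15); snap('wrist','w3.png'); snap('scene','s3.png',(170,200,330,360),4); print(arm.current_t())
```

```text
0.03 [0.9 0.2 4.8] 0.0307 0.0317
0.027 [0.9 0.6 3.7] 0.0273 0.0312
0.025 [ 0.5 -0.   5.2] 0.0252 0.0317
0.024 [0.3 0.5 8.3] 0.0251 0.0313
0.023 [-0.2  0.9 11.8] 0.0251 0.0311
0.022 [-1.1  0.1 14.9] 0.025 0.0316
0.021 [-1.1  0.7 18.5] 0.025 0.0317
0.02 [-1.9  1.  23.1] 0.0249 0.0311
0.019 [-2.1  1.1 26.5] 0.0249 0.0317
0.018 [-1.3  2.  28.6] 0.0248 0.0316
11.5333
```

View pics/w3.png

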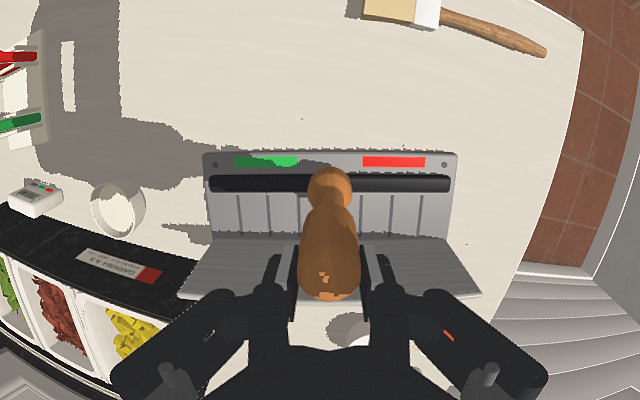

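View pics/s3.png

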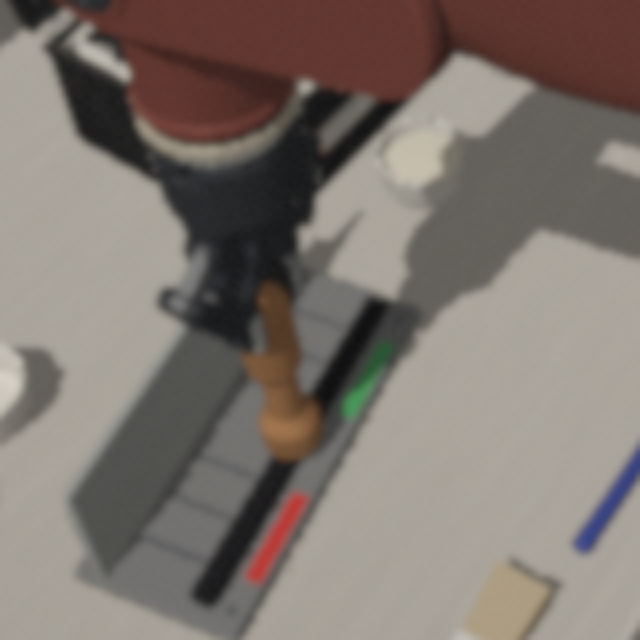

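Run:
```python
from h import *
b=S(-.028,0,0); P=np.array([.4805,-.153])
arm.move_l([b[0],b[1],.155],max_speed=.15)
im,_=snap('wrist','w4.png',(180,130,480,310),2.6)
arm.move_l([P[0],P[1],.155],max_speed=.2); arm.hold(.1); f0=arm.current_ft_force()[2]
arm.move_l([P[0],P[1],.096],max_speed=.12)
for z in [.093,.0915,.0905,.0895,.0885]:
    arm.move_l([P[0],P[1],z],max_speed=.03); arm.hold(.05); f=arm.current_ft_force()[2]-f0; print(z,f,arm.current_eef_pos()[2])
    if f>2.5: break
arm.move_gripper(.075); arm.hold(.1)
arm.move_l([P[0],P[1],.18],max_speed=.15)
print(arm.current_t(),arm.current_ft_force())
R=frame([0,0,-1],[0,1,0])
arm.goto([.55,-.28,.34],R)
im,pose=snap('wrist','w5.png'); np.save('w5.npy',im); np.savez('w5p.npz',p=pose[0],R=pose[1]); print(arm.current_t())
```

```text
0.093 0.9086355950520508 0.09355978184156544
0.0915 0.9630554340255384 0.09152764856777607
0.0905 7.122052698042078 0.09127210550662271
16.2667 [-0.46029497 -0.38284103  0.70303481]
17.1833
```

View pics/w4.png

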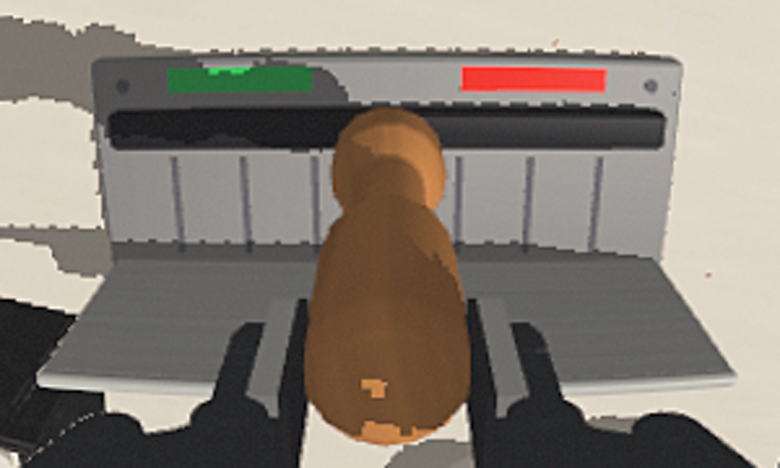

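View pics/w5.png

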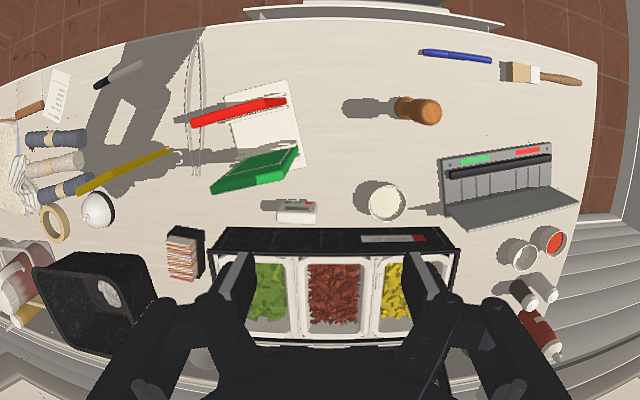

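Run:
```python
import numpy as np,cv2
im=np.load('w5.npy')
x0,y0,x1,y1=180,70,320,205
cv2.imwrite('pics/w5b.png',cv2.resize(im[y0:y1,x0:x1],None,fx=4.4,fy=4.4,interpolation=cv2.INTER_NEAREST)[:,:,::-1])
x0,y0,x1,y1=380,70,590,240
cv2.imwrite('pics/w5c.png',cv2.resize(im[y0:y1,x0:x1],None,fx=3.5,fy=3.5,interpolation=cv2.INTER_NEAREST)[:,:,::-1])
```

```text
(no output)
```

View pics/w5b.png

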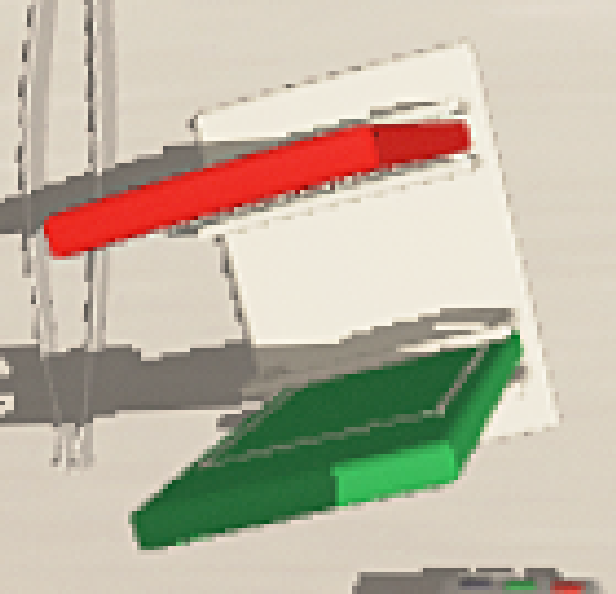

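View pics/w5c.png

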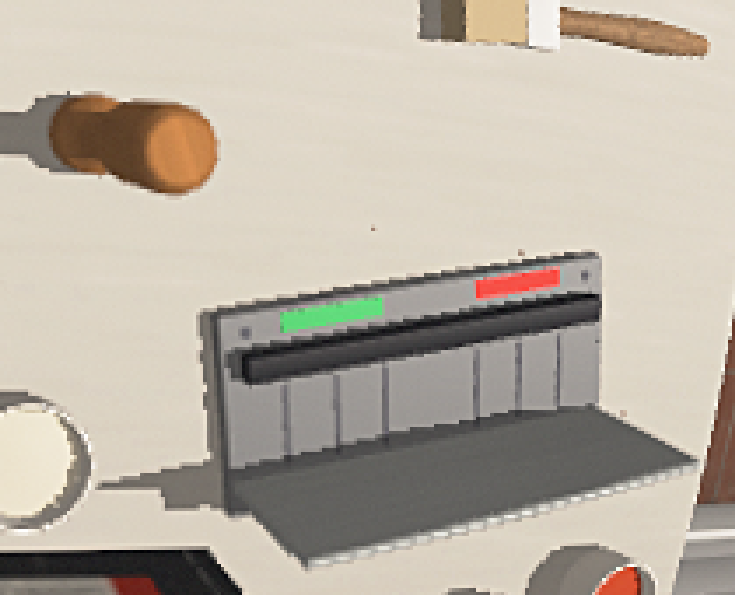

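Run:
```python
from h import *
d=np.load('w5p.npz'); pose=(d['p'],d['R'])
def C(x,y): return onz('wrist',x/4.4+180,y/4.4+70,.19,pose)
for n,Q in [('red',[(45,220),(55,255),(375,128),(380,168)]),('green',[(132,515),(142,548),(450,442),(458,478)])]:
    P=[C(*q) for q in Q]; c=sum(P)/4; l=(P[0]+P[1]-P[2]-P[3])/2
    print(n,c,'len',np.linalg.norm(l),'yaw',np.degrees(np.arctan2(l[0],-l[1])),'thick',np.linalg.norm(P[0]-P[1]),np.linalg.norm(P[2]-P[3]))
# rack corners
a,c=[onz('wrist',x/4.4+180,y/4.4+70,.01,pose) for x,y in [(470,42),(558,420)]]; e=c-a
print(a,c,np.linalg.norm(e),np.degrees(np.arctan2(e[1],e[0])))
yx=e/np.linalg.norm(e); yy=np.array([-yx[1],yx[0],0]); o=(a+c)/2-.055*yy; print('rack',o,'red slot',o-.04*yx,'green',o+.04*yx)
```

```text
red [ 0.48189519 -0.38808203  0.19      ] len 0.08827662037540702 yaw 11.281960086642524 thick 0.009364414475328996 0.009720418434316796
green [ 0.5593437  -0.37147781  0.19      ] len 0.08763504960379075 yaw 11.948836342682034 thick 0.009227493466382073 0.009339355404519328
[ 0.43862659 -0.34567074  0.01      ] [ 0.5812652  -0.31517301  0.01      ] 0.14586255397247475 12.068761434296524
rack [ 0.5214456  -0.38420623  0.01      ] red slot [ 0.4823297  -0.39256965  0.01      ] green [ 0.56056149 -0.37584281  0.01      ]
```

```bash
cat >> h.py <<'E'
TH=.30; D=.132; ry=np.radians(11.6); RX=np.array([np.cos(ry),np.sin(ry),0])
BR={'red':np.array([.482,-.389,.142]),'green':np.array([.560,-.3735,.142])}
def Rpick(s): return frame([0,0,-1],s*RX)
def Rplace(s): return frame(-(np.sin(TH)*SX+np.array([0,0,np.cos(TH)])), s*SX)
def Pplace(c,xo=-.005,dz=0.,dx=0.):
    y=.06 if c=='red' else -.06
    return S(xo+dx,y,.012+.006*np.sin(TH)+dz)+D*(np.sin(TH)*SX+np.array([0,0,np.cos(TH)]))
E
python3 - <<'E'
from h import *
for s in (1,-1):
  for c in BR:
    for P,R in [(BR[c],Rpick(s)),(BR[c]+[0,0,.16],Rpick(s)),(Pplace(c),Rplace(s)),(Pplace(c,dz=.13),Rplace(s))]:
        q=arm.inverse_kinematics(P,R); print(s,c,P.round(3),None if q is None else np.round(q,0))
E
```

```text
1 red [ 0.482 -0.389  0.142] [-46.  14.  92.  -0.  74. -58.]
1 red [ 0.482 -0.389  0.302] [-46.   9.  80.  -0.  90. -58.]
1 red [0.62  0.114 0.14 ] [ 4. 31. 72. -2. 94. -6.]
1 red [0.62  0.114 0.27 ] [  4.  27.  63.  -2. 107.  -7.]
1 green [ 0.56  -0.374  0.142] [-40.  21.  83.  -0.  76. -52.]
1 green [ 0.56  -0.374  0.302] [-40.  17.  71.  -0.  92. -52.]
1 green [ 0.643 -0.004  0.14 ] [ -5.  33.  70.  -5.  94. -15.]
1 green [ 0.643 -0.004  0.27 ] [ -5.  29.  61.  -5. 107. -16.]
-1 red [ 0.482 -0.389  0.142] [-46.  14.  92.  -0.  74. 122.]
-1 red [ 0.482 -0.389  0.302] [-46.   9.  80.  -0.  90. 122.]
-1 red [0.62  0.114 0.14 ] None
-1 red [0.62  0.114 0.27 ] None
-1 green [ 0.56  -0.374  0.142] [-40.  21.  83.  -0.  76. 128.]
-1 green [ 0.56  -0.374  0.302] [-40.  17.  71.  -0.  92. 128.]
-1 green [ 0.643 -0.004  0.14 ] None
-1 green [ 0.643 -0.004  0.27 ] None
```

Run:
```python
from h import *
P=BR['red']; R=Rpick(1)
arm.move_gripper(.045,50)
arm.goto(P+[0,0,.09],R)
snap('wrist','w6.png')
arm.move_l(P,max_speed=.12); arm.hold(.1); print(arm.current_eef_pos(),arm.current_ft_force())
arm.move_gripper(.004,50); print(arm.current_gripper_width(),arm.current_ft_force())
arm.move_l(P+[0,0,.16],max_speed=.15); arm.hold(.1); print(arm.current_gripper_width(),arm.current_ft_force(),arm.current_moment())
snap('wrist','w7.png');snap('scene','s7.png',(250,80,450,280),3); print(arm.current_t())
```

```text
[ 0.48266104 -0.38967529  0.14341888] [-0.48802342  0.3845784   0.21759803]
0.01069719904492678 [-0.24372412 -0.51453261  3.01905447]
0.010328542234361592 [-0.51526644 -0.04234712 -3.38435769] [-0.01152617  0.00429188 -0.00732221]
21.525
```

View pics/w6.png

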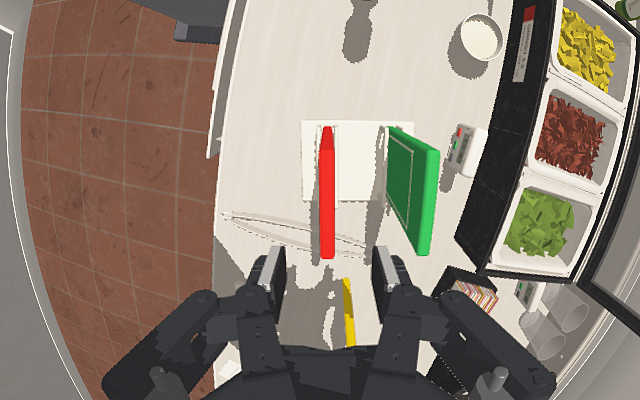

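View pics/w7.png

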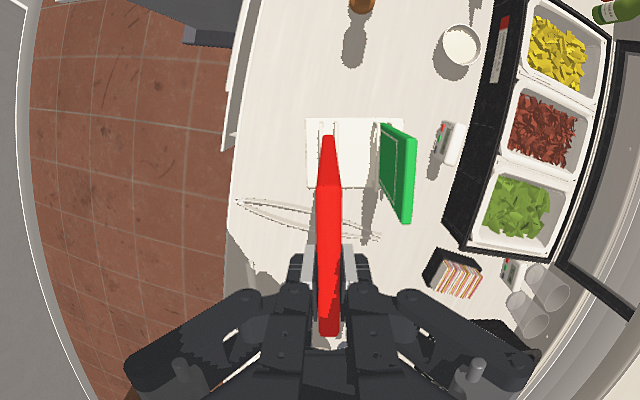

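View pics/s7.png

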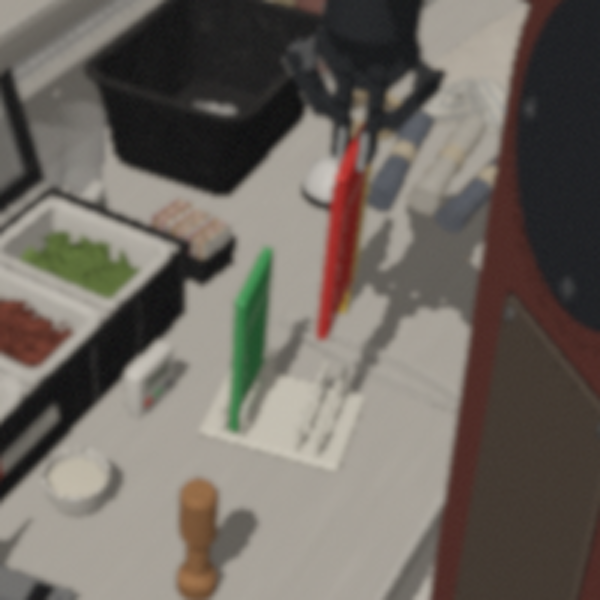

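```bash
cat > place.py <<'E'
import sys
from h import *
c=sys.argv[1]; R=Rplace(1)
arm.goto(Pplace(c,dz=.13),R); arm.hold(.15); f0=np.array(arm.current_ft_force())
arm.move_l(Pplace(c,dz=.010),max_speed=.12); arm.hold(.1); print(np.round(arm.current_ft_force()-f0,2))
snap('wrist',f'p_{c}_w.png')
for dz in [.005,.003,.001,-.001,-.003,-.005,-.007]:
    arm.move_l(Pplace(c,dz=dz),max_speed=.03); arm.hold(.06); f=np.array(arm.current_ft_force())-f0; print(dz,np.round(f,2),np.round(arm.current_eef_pos()-Pplace(c),4))
    if f[2]>3: break
snap('wrist',f'p_{c}_w2.png'); snap('scene',f'p_{c}_s.png',(150,200,350,360),4); print(arm.current_t())
E
python3 place.py red
```

```text
[-0.4  -0.94  0.05]
0.005 [-1.18 -0.02 -0.05] [-0.0002 -0.      0.0048]
0.003 [-0.2  -0.41 -0.75] [-0.     -0.      0.0029]
0.001 [-0.71 -1.46 -0.46] [-0.0001  0.      0.0009]
-0.001 [1.17 0.47 6.54] [0.0007 0.0001 0.0003]
26.2917
```

```bash
ls pics
```

```text
p_red_s.png
p_red_w.png
p_red_w2.png
s3.png
s7.png
scene0.png
scene1.png
top0.png
top1.png
w1.png
w1a.png
w1b.png
w1c.png
w2.png
w3.png
w4.png
w5.png
w5b.png
w5c.png
w6.png
w7.png
wrist0.png
```

View pics/p_red_w2.png

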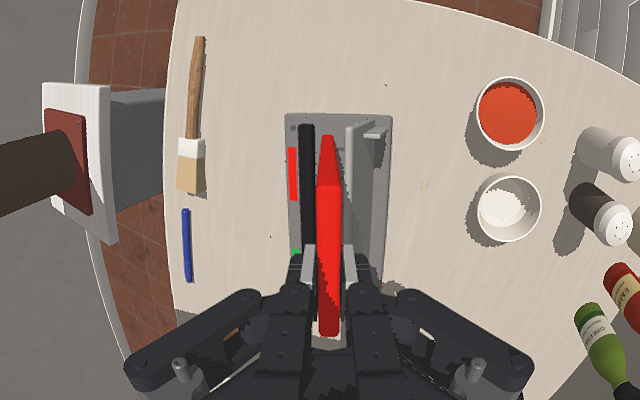

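View pics/p_red_s.png

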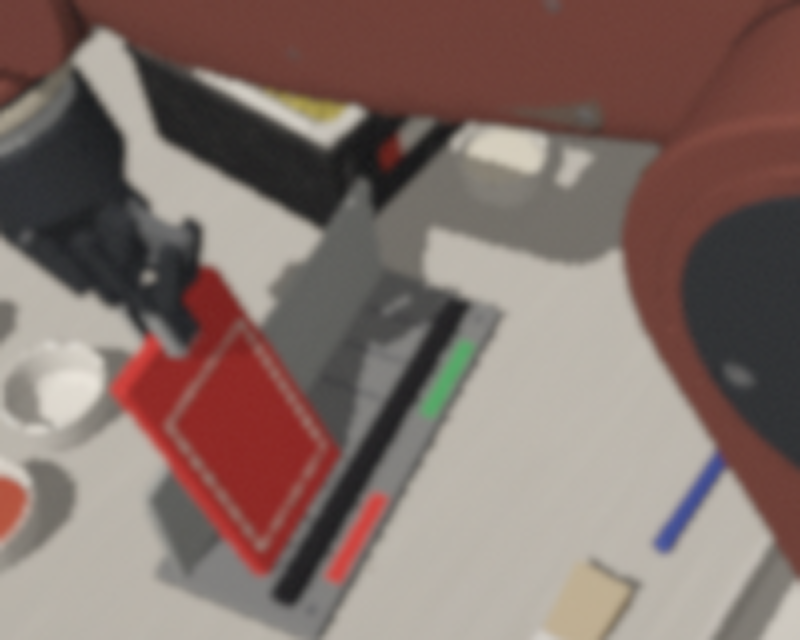

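```bash
cat > rel.py <<'E'
import sys
from h import *
c=sys.argv[1]
arm.move_gripper(.045); arm.hold(.1)
p=np.array(arm.current_eef_pos()); R=np.array(arm.current_tcp_rot())
arm.move_l(p-.10*R[:,0],max_speed=.15)
snap('wrist',f'r_{c}_w.png'); snap('scene',f'r_{c}_s.png',(150,200,350,360),4); print(arm.current_t(),arm.current_ft_force())
E
python3 rel.py red
```

```text
27.7333 [-0.96219263  0.18222106 -0.47144977]
```

View pics/r_red_w.png

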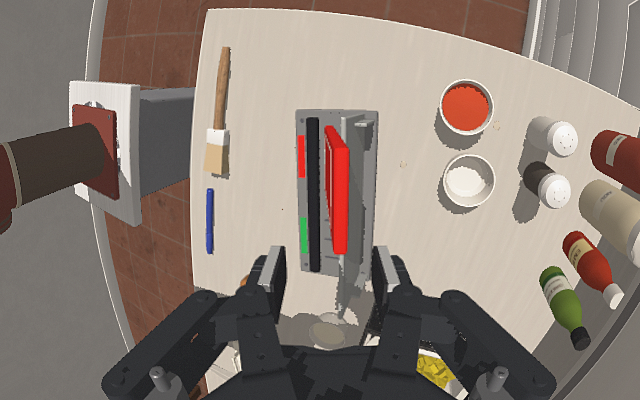

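View pics/r_red_s.png

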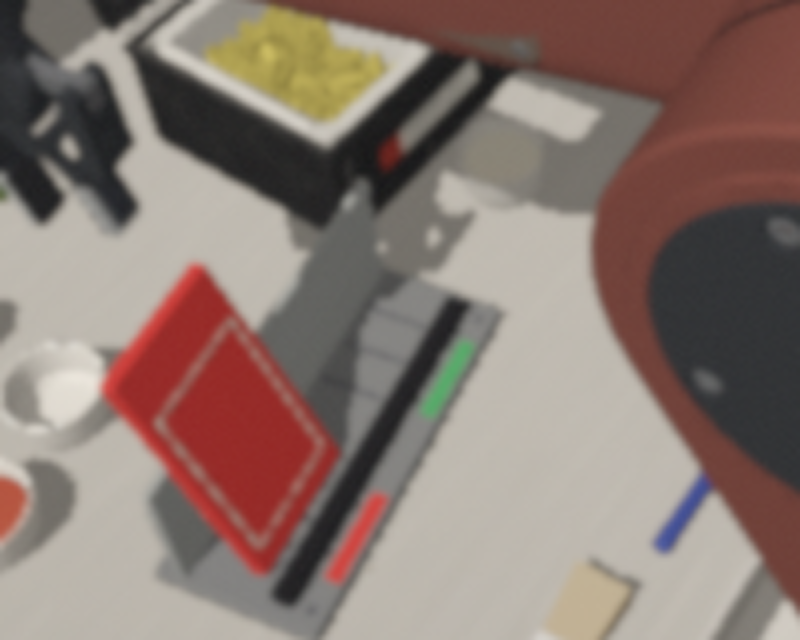

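Run:
```python
from h import *
P=BR['green']; R=Rpick(1)
arm.goto(P+[0,0,.10],R)
snap('wrist','w8.png')
arm.move_l(P,max_speed=.12); arm.hold(.1); print(arm.current_eef_pos(),arm.current_ft_force())
arm.move_gripper(.004,50); print(arm.current_gripper_width(),arm.current_ft_force())
arm.move_l(P+[0,0,.16],max_speed=.15); arm.hold(.1); print(arm.current_gripper_width(),arm.current_ft_force(),arm.current_moment())
snap('wrist','w9.png'); print(arm.current_t())
```

```text
[ 0.5607184  -0.37408671  0.14353449] [-0.59920858 -0.1162096   0.60402888]
0.010692365956124899 [-0.13019993 -0.70418394  2.99511865]
0.010528527989297744 [-0.49129165  0.62003624 -2.74057018] [-0.03702617 -0.01224921 -0.01630273]
32.475
```

View pics/w8.png

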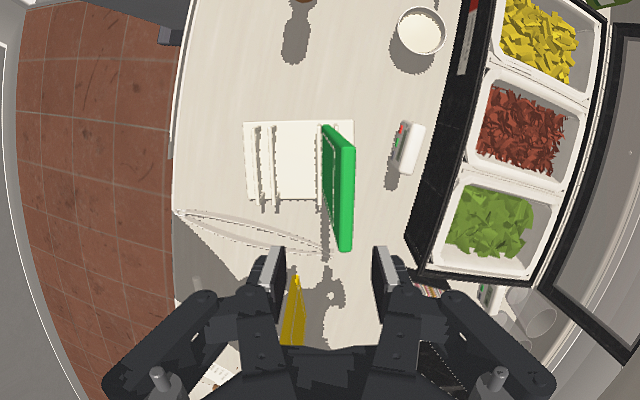

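View pics/w9.png

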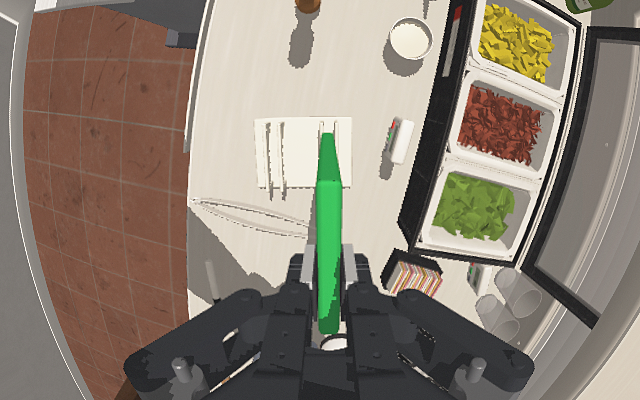

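```bash
python3 place.py green
```

```text
[-0.72 -0.87 -0.88]
0.005 [ 0.09 -0.47 -0.31] [-0.0002  0.      0.0048]
0.003 [-0.19  0.36 -0.07] [-0.0001  0.      0.0029]
0.001 [-0.58  0.38 -0.61] [-0.0001 -0.      0.0009]
-0.001 [ 0.73 -0.54  6.93] [ 0.0007 -0.      0.0001]
36.7667
```

View pics/p_green_w2.png

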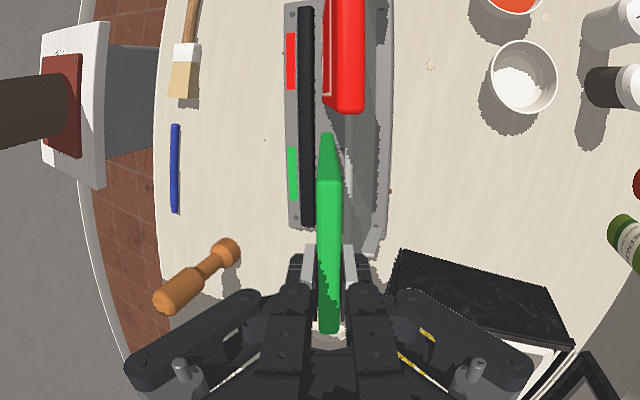

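View pics/p_green_s.png

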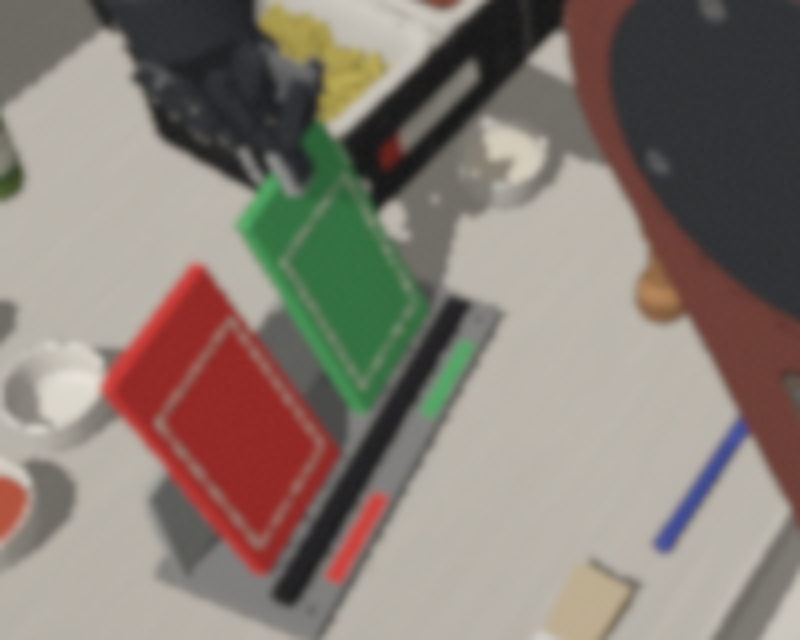

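```bash
python3 rel.py green
python3 - <<'E'
from h import *
arm.goto([.50,-.10,.38],frame([0,0,-1],[0,1,0])); arm.hold(.3)
im,pose=snap('wrist','fin_w.png'); snap('top','fin_t.png',(150,90,470,270),2.4); print(arm.current_t())
np.save('fin.npy',im); np.savez('finp.npz',p=pose[0],R=pose[1])
cv2.imwrite('pics/fin_c.png',cv2.resize(im[60:240,270:540],None,fx=2.9,fy=2.9)[:,:,::-1])
E
```

```text
38.2083 [ 0.02443927  1.14821577 -0.7900039 ]
40.075
```

View pics/r_green_s.png

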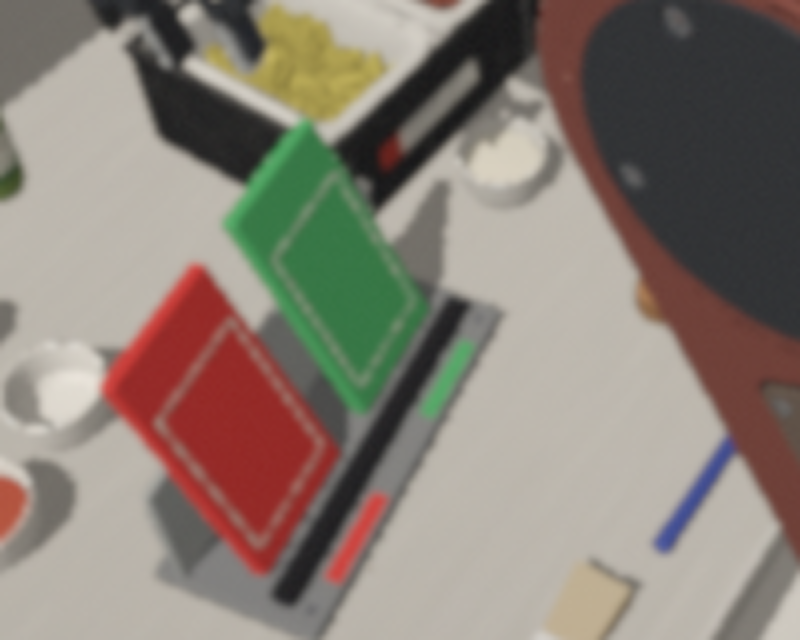

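View pics/fin_w.png

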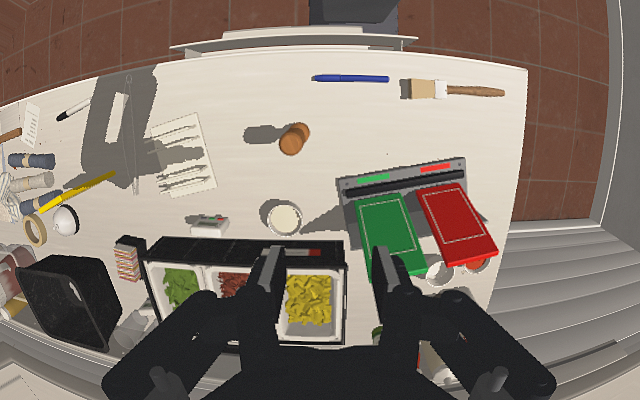

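View pics/fin_c.png

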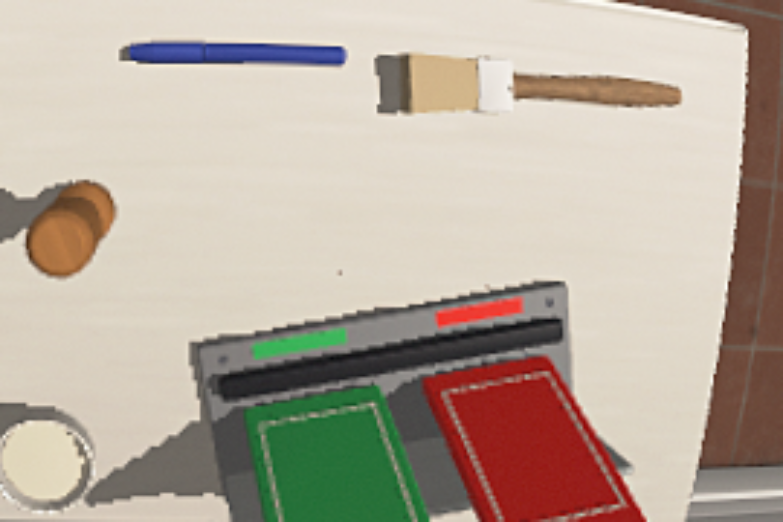

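View pics/fin_t.png

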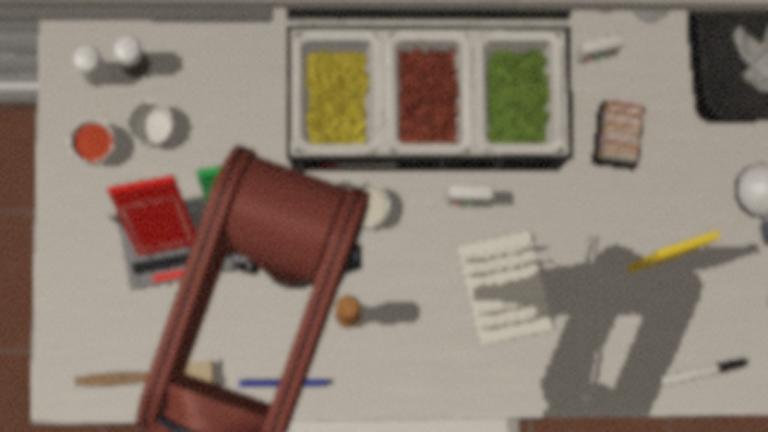

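Run:
```python
from h import *
d=np.load('finp.npz'); pose=(d['p'],d['R'])
def L(u,v,z):
    w=onz('wrist',u,v,z,pose)-SO; return w@SX,w@SY
g=lambda x,y:(x/2.9+270,y/2.9+60)
for n,A,B,C,E in [('green',g(248,412),g(378,388),(371,281),(427,272)),('red',g(426,380),g(545,358),(447,265),(497,252))]:
    a,b=np.array(L(*A,.0165)),np.array(L(*B,.0165)); c,e=np.array(L(*C,.18)),np.array(L(*E,.18))
    print(n,'lower front mid',((a+b)/2).round(4),'w',np.linalg.norm(a-b).round(4),'yaw',np.degrees(np.arctan2((b-a)[0],(b-a)[1])).round(1),'top back mid',((c+e)/2).round(4))
print('bar front/back?',np.round(L(*g(390,368),.024),4))
for z in (.022,.136): print('tamper axis proj',z,proj('wrist',[.4805,-.153,z],pose))
print('tamper top',onz('wrist',*g(61,240),.138,pose),'foot', onz('wrist',*g(86,208),.015,pose))
```

```text
green lower front mid [-0.0064 -0.057 ] w 0.0855 yaw -0.2 top back mid [ 0.0607 -0.0575]
red lower front mid [-0.0061  0.0604] w 0.0845 yaw -0.0 top back mid [0.0573 0.0596]
bar front/back? [-0.0212 -0.0064]
tamper axis proj 0.022 (np.float64(298.03488765146136), np.float64(132.26565582391365))
tamper axis proj 0.136 (np.float64(290.078646443612), np.float64(142.1467933080852))
tamper top [ 0.48106509 -0.15145631  0.138     ] foot [ 0.48040808 -0.15082243  0.015     ]
```

Run:
```python
from h import *
print(arm.current_qd(),arm.current_ft_force()); arm.close_job(); print(arm.current_t())
```

```text
[-0.04414456 -0.18040302  0.11608505  0.03315948 -0.07065691 -0.07174473] [-0.33629362  0.04883511  0.26139634]
the job is handed in; nothing more can be done
the job is handed in; nothing more can be done
```

I handed the job in with every step done, about 40 s into the 67 s allowed; the system gives no verdict.

- **Foot bar:** I pressed it home with the tamper. It met a hard stop near 24 mm above the table, and the force rose to about 29 N with no further travel.
- **Tamper:** I stood it back on its original spot. Its top and foot measure within about 1 mm of the same vertical line.
- **Boards:** Both are released and leaning back on the wall at about 0.3 rad, with their lower edges behind the bar. The red board is at y ≈ +60 mm and the green at y ≈ −57 mm in the stand's frame, and both are square to the stand within 1°.
- **Other things:** In the last pictures nothing else looks moved, judged by eye. The yellow look-alike was left alone, and the arm is clear of everything.

None of the checks failed. The measurements agree only to a few millimetres: the two board widths read about 85 mm against 90 mm, and the stand's centre differed by about 3 mm between two estimates. All of this is well within the tolerances.

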